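# Push a specimen carrier over the lip of a loading station and shut the gate

## Robot

A 6-joint arm with a two-finger parallel gripper is mounted at the origin on the work surface. World frame = base frame: x ahead of the robot, y to its left, z up, the work surface at z = 0. Lengths are in m, angles in rad, forces in N, time in s.
With the tool pointing down it reaches from about 0.35 to 0.85 m from the base axis. Payload 8.1 kg.
Tool frame: the origin (TCP) lies between the finger pads; the fingertips stand 19 mm ahead of it and the grasp point (between the pads) is the TCP; y points along the fingers, z is the direction in which the jaws open and shut, and the axes are right-handed (so a half turn about y gives the same grasp; the last joint's range is limited). The gripper opens to 93 mm and grips with 3 to 60 N. Pads are 15 mm wide; open, the fingers measure 128 mm over their backs; the gripper's body (75 mm by 188 mm) begins 65 mm behind the grasp point.
Start: joints at [1.156, 0.13, 1.488, -0, 1.523, -0.085], TCP at [0.194, 0.568, 0.238] pointing down, gripper open.
Joint ranges: [-2.96, 2.96], [-0.89, 2.26], [0.02, 2.5], [-1.34, 4.48], [0, 2.73], [-2.66, 2.66]. Speed limits (rad/s): [2.39, 2.39, 2.79, 3.14, 3.14, 3.14].

## Interface

Orientations are given as a unit quaternion [w, x, y, z].
In Python, from workcell import bot, optics, workorder gives the robot as it stands.
- The arm moves only by the tool step_arm, never from a script. Its arguments are lists of equal length, an entry for each row: "travel": the shift along the tool's x, y, z in mm, a list of three; "yaw": the turn about the tool's y in rad; "fingers": the closure in counts, from 0 (fully open) to 255 (shut). A call has 1 to 12 rows; each row is the pose to reach, as a shift and turn from the pose measured when the call began, along the tool's axes at that moment; what a row does not reach only later rows make up. A row lasts 1/8 s, in which the tool goes at most 62.5 mm and 10.7 degrees, less where a joint would pass 70% of its speed; a pose out of reach is approached as far as the arm can. A call with a gripper value outside its range is refused whole. The fingers move at their own pace and stop on an object; "squeeze" is the grip in N (left out, the last holds). Time passes only in rows, so rows that repeat a pose let the fingers close. It gives the time, the measured TCP pose, the force and the opening at its end, in the units of the state.
- bot.get_state(): the state, without advancing time (a new reading comes with each control period).
- optics.capture(name): name is "scene" or "top" or "wrist"; returns (picture, depth): 420x560x3 uint8, red, green, blue; 420x560 float32, m along the optical axis (not along the pixel's ray), 0 where there is no reading.
- optics.camera_info(name): a dict with "fovy" (degrees; the focal length in pixels is half the picture's height over the tangent of half this angle, whatever the lens; pixels are square), "cx", "cy" (the principal point, pixels), "world_from_camera" (4x4, takes a point from camera to world coordinates); the wrist camera has in their place "hand_eye" (4x4, takes a point from camera to tool coordinates, whose origin is the TCP and whose axes are the tool frame's). Camera axes: x right, y down, z forward; pixel columns grow to the right and rows downward; lengths in m; the calibration is good to about 2 mm. A picture is of the moment at which its call begins: read the wrist's pose just before it. camera_info takes no time and is no camera call.
- workorder.sign_off(): hands the job in, once; it reports no verdict.
The state is a dict: "clock": time; "joints": joint angles; "joint_vel": joint speeds; "effort": joint torques, N m; "ee_pos": TCP position; "ee_rot": TCP orientation; "force": force on the tool from outside, world axes, zero at the start; "ft_torque": the same for the moment, N m; "opening": finger opening in m.
Only numpy, scipy, OpenCV 4.12 (cv2) and the standard library are available. Lean on these libraries where they do the work, as an engineer would, in place of code of your own. Each camera call takes 0.05 s, during which the arm holds its last target.

## Task

Without lifting it off, push the aluminium specimen carrier up the ramp and over the lip into the blue-floored pocket of the loading station, and gently press it against the spring stop at the end for about a second, with about 10 N at the stop (more than 20 N would harm the stop). Then swing the gate fully shut across the lip behind it and let go. Do not touch the specimen on top of the carrier, and leave the other things on the bench where they are.

Things in the scene. Friction and masses are not known exactly. Their poses are not given: they have to be found in the camera images.
- station: Fixed loading station, white and aluminium. Its x axis is the loading direction (level), y to the left of it, z up; origin at bench height under the inner face of the lip, on the channel's centre line. Channel 97 mm wide between aluminium side rails 8 thick that stand 12 over the ramp and the pocket floor (top 30 over the bench along lip and pocket)
- ramp_foot (a point): Foot of the steel ramp at bench height, centre line, 125 mm before the station's origin. The ramp rises straight from here to 24 mm high 113 mm further on. Two blue flared guides, 14 high, widen the mouth from 97 mm here to about 124 mm at 30 mm before the foot
- lip (a point): Top of the lip's inner edge on the centre line, 24 mm over the bench, at the station's x=0. The lip's flat top is 12 mm long; beyond it a sheer 6 mm step goes down to the pocket floor
- pocket (a point): Point on the blue pocket floor, 18 mm over the bench, 45 mm beyond the lip's inner edge. The pocket ends at an adjustable stop with a black rubber spring buffer (60 wide, 6 to 24 over the floor). The free buffer face stands 87 to 107 mm beyond the lip's inner edge; this setting is not measured and must be found by feel. It yields 0.25 mm per N and bottoms at 6.5 mm
- carrier: Loose aluminium block with a blue band, 80 long (x) by 90 wide (y) by 30 high, 0.4 to 0.8 kg; origin at the centre of its underside. Starts before the ramp, x roughly along the station's x (up to 10 mm off the centre line, 0.12 rad askew). Push its flat rear face (x=-40). Sliding takes 1 to 4 N on the level, up to 10 N on the ramp; its rear rises some 12 mm as it tips over the lip. In the pocket its underside is 18 mm over the bench
- specimen: Specimen fixed on the carrier: a dark steel disc 40 in diameter and 6 thick with an amber resin block 24 x 20 x 14 on it; origin at the centre of the disc's underside, which lies on the carrier's top 8 mm forward (+x) of its centre. Not to be touched
- gate (a joint): Angle of the gate in rad: 0 when the arm lies along the ramp pointing in the station's -x, negative further out, 1.57 when shut (against its limit), the arm then pointing along the station's +y across the lip. A black arm 10 x 10 and 122 long, underside 33 mm over the bench, on a vertical hinge with friction (about 1 to 2 N at the post); it stays where it is left
- gate_hinge (a point): Point on the gate's vertical hinge axis, 48 mm over the bench, at x=-10, y=-72 mm in the station's frame (beside the lip, on its right)
- gate_post (a point): Top centre of the orange upright post on the gate arm: 14 mm in diameter, 72 mm from the hinge axis, standing from the arm's top (43 mm over the bench) to 82 mm; this point is at 82 mm. Can be pinched from above or pushed
- spare_disc: Bystander: steel specimen disc, 40 in diameter, 16 high, origin at its underside
- spare_disc2: Bystander: aluminium specimen disc, 40 in diameter, 16 high, origin at its underside
- brush: Bystander: brush 180 long, lying along its x
- bottle: Bystander: white bottle, 52 in diameter, 120 high, origin at its underside
- jar: Bystander: amber jar, 64 in diameter, 70 high, origin at its underside
- slide_tray: Bystander: grey tray 120 x 90 x 30, origin at its underside
- slide_box: Bystander: green box 85 x 60 x 35, origin at its underside
Mind the look-alikes: they are no part of the job. Leave any purple or yellow look-alike of the carrier alone.

How it is judged:
By the outcome, as a careful person would: the job done as asked, in the order asked, and still so for the second after the job is handed in, with the robot touching nothing.
It also fails if it takes over 72 s, if anything falls off the work surface, if the arm or the gripper's body presses on something with over 40 N, if the wrist force passes 120 N, or if a joint passes its speed limit or range.

## Working session

There is one attempt and no reset: what is moved stays moved. The work goes in short steps, Python scripts to look and compute and a tool call to move; the robot and the scene stay as the last step left them, time stands still between calls to the robot, and variables do not carry over. Pictures are saved under pics/ and viewed, and the job is handed in when it is done.

Besides the shell and the picture viewer there is one more tool, called after "Call:" as name([rows], argument=value, ...), one row to a line, values as JSON. step_arm: Moves the arm, as the interface text tells. Its arguments: {"type":"object","properties":{"travel":{"type":"array","items":{"type":"array","items":{"type":"number"}}},"yaw":{"type":"array","items":{"type":"number"}},"fingers":{"type":"array","items":{"type":"number"}},"squeeze":{"type":"number"}},"required":["travel","yaw","fingers"]}

```bash
mkdir -p pics; cat > h.py <<'E'
import numpy as np, cv2
from workcell import bot, optics, workorder
def snap(n,f):
    im,d=optics.capture(n); cv2.imwrite('pics/'+f+'.png',im[:,:,::-1]); np.savez('pics/'+f+'.npz',im=im,d=d); return im,d
E
python3 - <<'E'
from h import *
s=bot.get_state(); print(s)
for n in('scene','top'):
    snap(n,n+'0'); print(n,optics.camera_info(n))
print(optics.camera_info('wrist'))
E
```

```text
{'clock': 0.0, 'joints': array([ 1.15558517e+00,  1.31176205e-01,  1.48927492e+00, -4.85704929e-07,
        1.52299438e+00, -8.54001858e-02]), 'joint_vel': array([-4.22038063e-04,  1.28272950e-04,  9.97374349e-04, -2.87945203e-04,
        1.23507910e-03,  5.70364559e-05]), 'effort': array([ 1.77310616e-03, -5.59856915e+01, -4.91749942e+01,  7.67496089e-02,
        3.56750528e-02, -1.56266683e-04]), 'ee_pos': array([0.1940811 , 0.56717808, 0.23658083]), 'ee_rot': array([-0.69687908,  0.69814849, -0.11624005,  0.11591586]), 'force': array([ 0.64861321,  0.19164203, -0.03583811]), 'ft_torque': array([-0.00070133, -0.01764159,  0.00234155]), 'opening': 0.09319711759469845}
scene {'fovy': 55.38012306258172, 'cx': 271.83451186573797, 'cy': 217.8805949606414, 'world_from_camera': array([[ 0.04617603,  0.70168987, -0.7109846 ,  1.20595518],
       [ 0.99886748, -0.04060527,  0.02479861,  0.00223843],
       [-0.01146879, -0.71132449, -0.70277019,  0.78789879],
       [ 0.        ,  0.        ,  0.        ,  1.        ]])}
top {'fovy': 43.735322541795306, 'cx': 276.7223454206884, 'cy': 212.19271783528023, 'world_from_camera': array([[-6.75988206e-02, -9.75417751e-01,  2.09739389e-01,
         2.37045394e-01],
       [-9.97712530e-01,  6.60194382e-02, -1.45306917e-02,
         2.16697495e-02],
       [ 3.26617940e-04, -2.10241874e-01, -9.77649348e-01,
         1.32119504e+00],
       [ 0.00000000e+00,  0.00000000e+00,  0.00000000e+00,
         1.00000000e+00]])}
{'fovy': 60.55065858645479, 'cx': 283.28733613533785, 'cy': 207.61530328757323, 'hand_eye': array([[ 4.22599774e-04,  9.68056382e-01,  2.50732254e-01,
        -6.95911598e-02],
       [-4.62205624e-04, -2.50732061e-01,  9.68056414e-01,
        -1.47568433e-01],
       [ 9.99999804e-01, -5.24990280e-04,  3.41481792e-04,
        -8.91190192e-05],
       [ 0.00000000e+00,  0.00000000e+00,  0.00000000e+00,
         1.00000000e+00]])}
```

View pics/scene0.png

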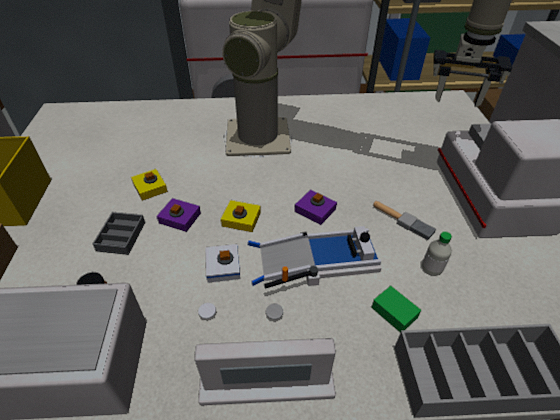

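View pics/top0.png

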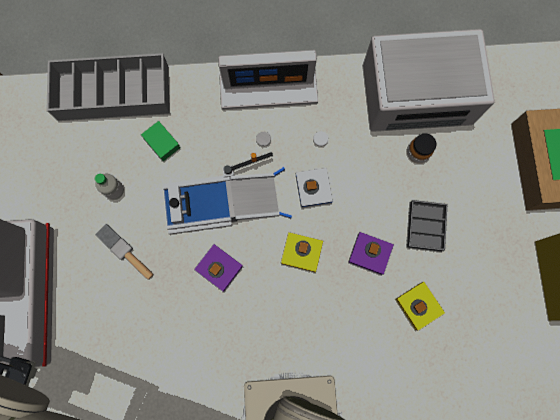

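The top view shows the carrier at about (314,187), the ramp foot at about (279,196), the hinge at (228,169) and the orange post at (253,157). Loading runs left, along world +y. I'll zoom in on it.

```bash
python3 - <<'E'
import cv2
a=cv2.imread('pics/top0.png')[135:245,150:345]; cv2.imwrite('pics/c1.png',cv2.resize(a,None,fx=4,fy=4,interpolation=cv2.INTER_CUBIC))
a=cv2.imread('pics/scene0.png')[220:300,190:390]; cv2.imwrite('pics/c2.png',cv2.resize(a,None,fx=4,fy=4,interpolation=cv2.INTER_CUBIC))
E
```

```text
(no output)
```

View pics/c1.png

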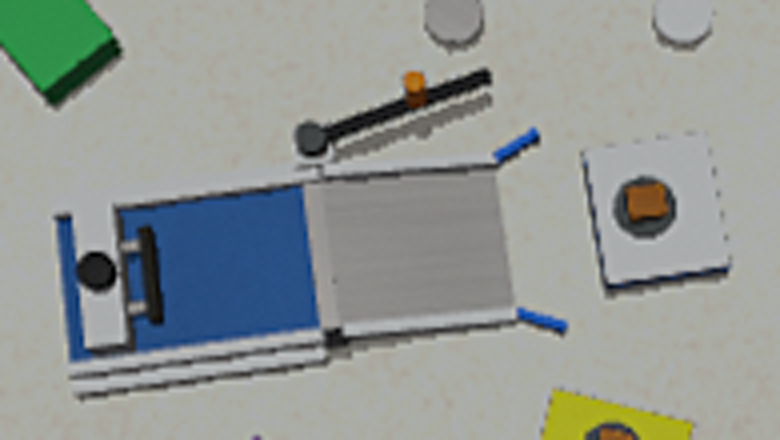

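View pics/c2.png

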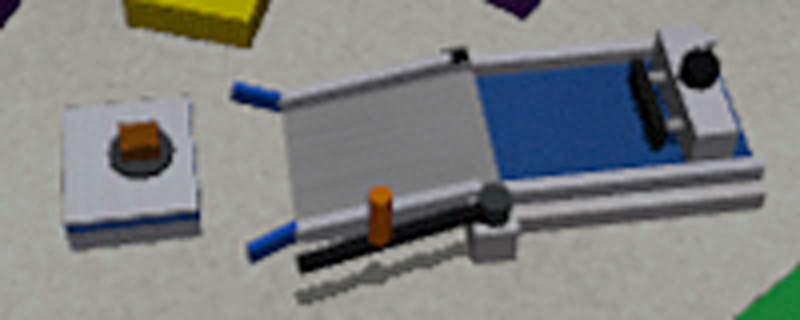

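```bash
cat >> h.py <<'E'
def ray(n,u,v,z,T=None):
    c=optics.camera_info(n); f=210/np.tan(np.radians(c['fovy']/2)); T=c['world_from_camera'] if T is None else T
    d=T[:3,:3]@np.array([(u-c['cx'])/f,(v-c['cy'])/f,1]); o=T[:3,3]; return o+d*(z-o[2])/d[2]
def cloud(n,d,T=None):
    c=optics.camera_info(n); f=210/np.tan(np.radians(c['fovy']/2)); T=c['world_from_camera'] if T is None else T
    v,u=np.mgrid[0:420,0:560]; P=np.stack([(u-c['cx'])/f*d,(v-c['cy'])/f*d,d],-1)
    return P@T[:3,:3].T+T[:3,3]
def wT():
    from scipy.spatial.transform import Rotation as R
    s=bot.get_state(); q=s['ee_rot']; T=np.eye(4); T[:3,:3]=R.from_quat([q[1],q[2],q[3],q[0]]).as_matrix(); T[:3,3]=s['ee_pos']
    return T@optics.camera_info('wrist')['hand_eye']
E
python3 - <<'E'
from h import *
z=np.load('pics/top0.npz'); im,d=z['im'],z['d']; P=cloud('top',d)
print('bench z', np.median(P[150:240,340:400,2]))
sub=P[160:215,290:340]; m=np.zeros((420,560),np.uint8); m[160:215,290:340]=(sub[...,2]>0.02)&(sub[...,2]<.045)
pts=P[m>0]; print(len(pts),np.median(pts[:,2]))
r=cv2.minAreaRect((pts[:,:2]*1000).astype(np.float32)); print('carrier rect',r, cv2.boxPoints(r))
hsv=cv2.cvtColor(im,cv2.COLOR_RGB2HSV)
b=((hsv[...,0]>100)&(hsv[...,0]<120)&(hsv[...,1]>150)&(hsv[...,2]>90)).astype(np.uint8)
n,l,st,c=cv2.connectedComponentsWithStats(b)
for i in range(1,n):
    if st[i,4]>8: print(st[i],c[i],ray('top',*c[i],.018).round(4))
def p(x,y,zz): 
    r=ray('top',150+(x+.5)/4-.5,135+(y+.5)/4-.5,zz); return (r*1000).round(1)
print('lip in',p(303,184,.024),p(318,330,.024))
print('ramp foot',p(497,170,0),p(514,312,0), p(510,308,0))
print('rail ends top',p(497,163,.012),p(517,318,.012))
print('hinge',p(310,136,.055),p(310,136,.048)); print('post top',p(414,81,.082)); print('arm end',p(489,75,.043))
o=((hsv[...,0]>8)&(hsv[...,0]<22)&(hsv[...,1]>170)).astype(np.uint8)
n,l,st,c=cv2.connectedComponentsWithStats(o)
for i in range(1,n):
    if st[i,4]>8 : print(st[i],c[i],ray('top',*c[i],.05).round(4),P[l==i].max(0).round(3))
print('buffer',p(153,228,.036),p(160,318,.036))
E
```

```text
bench z 0.000261962178616737
1027 0.030464694553814953
carrier rect ((573.907958984375, -96.12342834472656), (91.26296997070312, 80.87572479248047), 5.148655891418457) [[ 524.83167   -59.9437  ]
 [ 532.0895   -140.4931  ]
 [ 622.98425  -132.30316 ]
 [ 615.72644   -51.753754]]
[274 167  10   8  26] [278.69230769 170.88461538] [ 0.6255 -0.0102  0.018 ]
[ 180  182   50   40 1391] [206.85046729 201.50179727] [0.5566 0.1788 0.018 ]
[165 190   8  35 100] [167.68 207.57] [0.5475 0.2791 0.018 ]
[182 199   4  11  32] [183.5625 204.3125] [0.5533 0.2385 0.018 ]
[280 212  12   6  28] [285.25       214.60714286] [ 0.5089 -0.0189  0.018 ]
lip in [607.  128.4  24. ] [510.7 123.4  24. ]
ramp foot [614.8   3.1   0. ] [519.1  -1.5   0. ] [521.9   0.9   0. ]
rail ends top [616.   3.  12.] [512.5  -2.9  12. ]
hinge [629.2 120.   55. ] [631.4 120.5  48. ]
post top [652.   51.8  82. ]
arm end [665.8   4.6  43. ]
[259  75  18   6  91] [268.04395604  77.73626374] [0.8722 0.0011 0.05  ] [0.861 0.025 0.093]
[284  76  19   6  90] [292.81111111  78.16666667] [ 0.8666 -0.0638  0.05  ] [ 0.86  -0.04   0.082]
[410 140  23  19 103] [417.6407767 152.3592233] [ 0.6411 -0.366   0.05  ] [ 0.677 -0.35   0.071]
[251 153   6   9  38] [253.55263158 157.07894737] [0.6567 0.0519 0.05  ] [0.659 0.057 0.089]
[307 181  10   9  69] [311.17391304 184.98550725] [ 0.5737 -0.0883  0.05  ] [ 0.584 -0.077  0.056]
[299 242   9  11  71] [302.81690141 247.21126761] [ 0.4179 -0.0551  0.05  ] [0.431 0.022 1.321]
[369 243  10  11  75] [373.56 248.32] [ 0.4035 -0.2277  0.05  ] [0.417 0.022 1.321]
[210 264  11  11  76] [215.09210526 268.84210526] [0.3795 0.1616 0.05  ] [0.392 0.174 1.321]
[414 302  12  11  81] [419.81481481 306.92592593] [ 0.2554 -0.3231  0.05  ] [ 0.267 -0.31   0.055]
buffer [581.1 223.6  36. ] [522.6 221.   36. ]
```

```bash
cat >> h.py <<'E'
from scipy.spatial.transform import Rotation as R
def pose():
    s=bot.get_state(); q=s['ee_rot']; return s,R.from_quat([q[1],q[2],q[3],q[0]]).as_matrix()
def tool(dw):  # world shift mm -> tool mm
    return (pose()[1].T@np.array(dw)).round(1)
def yawto(h): # heading h: tool x = (-sin h, cos h)
    Rm=pose()[1]; t=Rm.T@np.array([-np.sin(h),np.cos(h),0]); return np.arctan2(-t[2],t[0])
E
python3 - <<'E'
from h import *
s,Rm=pose(); print(Rm.round(3), yawto(.06))
print('to obs',tool([570-194,-100-567,320-237]))
P=cloud('top',np.load('pics/top0.npz')['d']).reshape(-1,3)
A=np.array([.194,.568]);B=np.array([.57,-.1]);t=np.clip((P[:,:2]-A)@(B-A)/((B-A)@(B-A)),0,1)
dd=np.linalg.norm(P[:,:2]-A-t[:,None]*(B-A),axis=1)
for k in range(10):
    m=(dd<.13)&(t>=k/10)&(t<(k+1)/10)&(P[:,2]<1); print(k,np.percentile(P[m,2],99.5).round(3) if m.any() else None)
E
```

```text
[[ 0.946 -0.001  0.324]
 [-0.324 -0.002  0.946]
 [-0.    -1.    -0.002]] -1.9605929151044437
to obs [ 571.7  -82.2 -509.4]
0 0.347
1 0.589
2 0.65
3 0.023
4 0.007
5 0.054
6 0.039
7 0.035
8 0.053
9 0.053
```

```bash
python3 - <<'E'
from h import *
P=cloud('top',np.load('pics/top0.npz')['d']).reshape(-1,3)
for x in np.arange(.1,.6,.05):
    print(round(x,2),[ (round(float(P[m,2].max()),2) if m.any() else None) for y in np.arange(.3,.65,.05) for m in [(abs(P[:,0]-x)<.025)&(abs(P[:,1]-y)<.025)]])
E
```

```text
0.1 [0.01, 0.01, 0.01, 0.01, 0.01, 0.01, 0.01]
0.15 [0.64, 0.65, 0.01, 0.01, 0.35, 0.01, 0.01]
0.2 [0.01, 0.65, 0.63, 0.35, 0.35, 0.33, 0.13]
0.25 [0.01, 0.01, 0.01, 0.01, 0.01, 0.12, 0.13]
0.3 [0.01, 0.01, 0.01, 0.01, 0.01, 0.12, 0.13]
0.35 [0.01, 0.02, 0.01, 0.01, 0.01, 0.12, 0.23]
0.4 [0.02, 0.02, 0.02, 0.01, 0.01, 0.12, 0.23]
0.45 [0.01, 0.02, 0.03, 0.02, 0.01, 0.12, 0.24]
0.5 [0.03, 0.01, 0.02, 0.02, 0.01, 0.12, 0.24]
0.55 [0.02, 0.01, 0.01, 0.01, 0.01, 0.01, 0.01]
```

Call:
step_arm([
  [30,-20,-26],
  [75,-40,-66],
  [120,-60,-106],
  [164,-80,-146],
  [210,-82,-187],
  [256,-82,-228],
  [302,-82,-269],
  [348,-82,-310],
  [394,-82,-351],
  [440,-82,-392],
  [486,-82,-433],
  [530,-82,-472],
], yaw=[-0.1,-0.27,-0.44,-0.61,-0.78,-0.95,-1.12,-1.29,-1.46,-1.63,-1.8,-1.96], fingers=[0,50,100,145,145,145,145,145,145,145,145,145])

```text
clock: 1.6
ee_pos: [0.4706, 0.1554, 0.3067]
ee_rot: [-0.51, 0.582, 0.434, -0.461]
force: [-0.1, 0.4, -1.4]
opening: 0.04
```

```bash
python3 - <<'E'
from h import *
s,Rm=pose(); print(s['ee_pos'],s['joints'],s['opening'],Rm.round(3), yawto(.06)); print(tool(np.array([.575,-.12,.32])*1000-s['ee_pos']*1000))
E
```

```text
[0.47063743 0.15542093 0.30665174] [ 0.2951179  -0.16916231  1.66322283 -0.11039016  1.64388077 -2.65690227] 0.03998790428711721 [[ 0.198  0.035 -0.98 ]
 [ 0.976 -0.104  0.194]
 [-0.095 -0.994 -0.055]] -0.2563068568245631
[-249.3   19.1 -156.3]
```

Call:
step_arm([
  [0,0,0],
  [0,0,0],
  [0,0,0],
  [0,0,0],
], yaw=[0.15,0.3,0.45,0.6], fingers=[145,145,145,145])

```text
clock: 2.1
ee_pos: [0.4704, 0.1554, 0.3061]
ee_rot: [-0.616, 0.693, 0.262, -0.267]
force: [0.1, -0.2, -0.0]
opening: 0.04
```

```bash
python3 - <<'E'
from h import *
s,Rm=pose(); print(s['ee_pos'],s['joints'],s['opening'],Rm.round(3), yawto(.06)+np.pi); print(tool(np.array([.575,-.12,.32])*1000-s['ee_pos']*1000))
E
```

```text
[0.47038161 0.15540001 0.30612107] [ 0.29517864 -0.16883343  1.66387773 -0.11032178  1.64388225 -2.05199594] 0.04001148247605448 [[ 0.72   0.034 -0.693]
 [ 0.692 -0.104  0.714]
 [-0.048 -0.994 -0.099]] 2.280450266680714
[-116.    18.5 -270.5]
```

```bash
python3 - <<'E'
from h import *
s,Rm=pose(); print(tool(np.array([.565,.08,.33])*1000-s['ee_pos']*1000))
E
```

```text
[  14.8  -12.6 -121.8]
```

Call:
step_arm([
  [3,-3,-20],
  [6,-6,-45],
  [10,-9,-70],
  [13,-12,-95],
  [15,-13,-122],
  [15,-13,-122],
  [15,-13,-122],
  [15,-13,-122],
  [15,-13,-122],
  [15,-13,-122],
  [15,-13,-122],
  [15,-13,-122],
], yaw=[0.17,0.35,0.53,0.71,0.89,1.07,1.25,1.43,1.61,1.79,1.97,2.15], fingers=[145,145,145,145,145,145,145,145,145,145,145,145])

```text
clock: 3.6
ee_pos: [0.5651, 0.08, 0.3298]
ee_rot: [-0.522, 0.564, -0.419, 0.484]
force: [-0.2, 0.3, 0.3]
opening: 0.04
```

```bash
python3 - <<'E'
from h import *
s,Rm=pose(); print(s['ee_pos'],s['joints'],Rm.round(3), yawto(.06)+np.pi)
T=wT(); im,d=snap('wrist','w1'); np.save('pics/w1T.npy',T); print(T.round(3))
E
```

```text
[0.56508978 0.08001361 0.32979022] [ 0.11858208  0.01741743  1.44442143 -0.10831467  1.6586351  -0.07516773] [[ 0.18   0.033  0.983]
 [-0.978 -0.105  0.183]
 [ 0.109 -0.994  0.013]] 0.12453245845595395
[[ 0.983  0.166  0.077  0.547]
 [ 0.182 -0.92  -0.346  0.163]
 [ 0.014  0.354 -0.935  0.469]
 [ 0.     0.     0.     1.   ]]
```

View pics/w1.png

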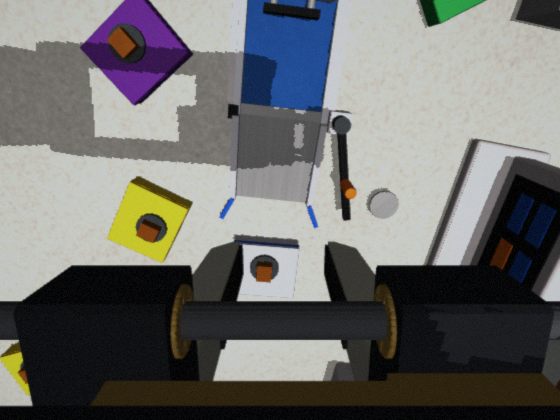

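The wrist view shows the pocket at the top, the lip at row ~107, the ramp foot at row ~200, the gate post at (348,188), and the carrier at (268,270) between the fingers. Next I'll fit the rails from depth.

```bash
python3 - <<'E'
from h import *
z=np.load('pics/w1.npz'); im,d=z['im'],z['d']; T=np.load('pics/w1T.npy'); P=cloud('wrist',d,T)
ok=d>0
x,y,zz=P[...,0],P[...,1],P[...,2]
print('bench',np.median(zz[200:260,320:340]))
for lo,hi,n in((.585,.63,'R'),(.49,.53,'L')):
    m=ok&(x>lo)&(x<hi)&(y>.145)&(y<.215)&(zz>.026)&(zz<.035)
    if m.sum()>20:
        A=np.polyfit(y[m],x[m],1); print('rail',n,m.sum(),A, np.polyval(A,.126), np.std(x[m]-np.polyval(A,y[m])))
hsv=cv2.cvtColor(im,cv2.COLOR_RGB2HSV)
# floor edges by height: inside floor mask
m=ok&(zz>.014)&(zz<.0215)&(y>.145)&(y<.21)&(x>.49)&(x<.63)&(hsv[...,0]>95)&(hsv[...,0]<125)&(hsv[...,1]>120)
for yy in np.arange(.145,.21,.01):
    k=m&(abs(y-yy)<.004); 
    if k.any(): print(round(yy,3),np.percentile(x[k],[1,99]).round(4))
# lip region z 24
m=ok&(zz>.0215)&(zz<.0265)&(x>.525)&(x<.6)&(y>.08)&(y<.15)
for xx in (.53,.55,.57,.59):
    k=m&(abs(x-xx)<.004); print('lip',xx,y[k].max().round(4),y[k].min().round(4))
# ramp: foot
k=ok&(x>.53)&(x<.6)&(y>-.03)&(y<.12); A=np.c_[x[k],y[k],np.ones(k.sum())]; r=(y[k]>.03)&(y[k]<.1)
c=np.linalg.lstsq(A[r],zz[k][r],rcond=None)[0]; print('ramp plane',c,'foot y at .566',-(c[0]*.566+c[2])/c[1])
o=(hsv[...,0]>5)&(hsv[...,0]<22)&(hsv[...,1]>170); o[:150]=0;o[230:]=0;o[:,:330]=0;o[:,365:]=0
print('post',P[o&ok].min(0),P[o&ok].max(0)); t=o&ok&(zz>.08); print(P[t].mean(0))
m=ok&(zz>.024)&(zz<.037)&(x>.52)&(x<.63)&(y<-.04)&(y>-.16); q=(P[m][:,:2]*1000).astype(np.float32); print('carrier',cv2.minAreaRect(q))
E
```

```text
bench 0.0006519694953672495
rail R 500 [-0.07093086  0.61919647] 0.6102591773501863 0.002450831451936975
rail L 522 [-0.06981625  0.51418981] 0.5053929614589234 0.0024337810738261413
0.145 [0.5086 0.6032]
0.155 [0.5082 0.6034]
0.165 [0.5075 0.6025]
0.175 [0.5069 0.6018]
0.185 [0.5059 0.601 ]
0.195 [0.5053 0.6001]
0.205 [0.5046 0.5996]
lip 0.53 0.1222 0.0886
lip 0.55 0.1236 0.0908
lip 0.57 0.1251 0.0947
lip 0.59 0.1265 0.0959
ramp plane [-1.08241491  6.64763076  0.31902991] foot y at .566 0.04416865887245567
post [0.64452761 0.03284898 0.04248413] [0.65859843 0.05764728 0.08416709]
[0.65046344 0.05123574 0.08219077]
carrier ((574.8294677734375, -97.19107055664062), (89.47016906738281, 80.93376159667969), 5.125004291534424)
```

```bash
python3 - <<'E'
from h import *
s,Rm=pose(); print(tool(np.array([.585,-.17,.25])*1000-s['ee_pos']*1000))
E
```

```text
[239.6 106.1 -25. ]
```

Call:
step_arm([
  [30,10,-3],
  [60,20,-6],
  [90,30,-9],
  [120,40,-12],
  [150,50,-15],
  [180,60,-18],
  [210,70,-21],
  [240,75,-25],
  [240,75,-25],
  [240,75,-25],
  [240,75,-25],
  [240,75,-25],
], yaw=[0.16,0.33,0.5,0.67,0.85,1.03,1.21,1.39,1.57,1.75,1.93,2.1], fingers=[145,145,145,145,145,145,145,145,145,145,145,145])

```text
clock: 5.15
ee_pos: [0.5838, -0.1672, 0.2804]
ee_rot: [0.108, -0.143, -0.66, 0.729]
force: [-0.2, 0.4, -0.7]
opening: 0.0402
```

```bash
python3 - <<'E'
from h import *
s,Rm=pose(); print(s['ee_pos'],s['joints'],Rm.round(3))
E
```

```text
[ 0.58382155 -0.16717467  0.28042565] [-0.31044645  0.08116158  1.46732865 -0.08956246  1.53041977  1.61907955] [[-0.936  0.032 -0.352]
 [ 0.347 -0.104 -0.932]
 [-0.067 -0.994  0.086]]
```

Call:
step_arm([
  [0,0,0],
  [0,0,0],
  [0,0,0],
  [0,0,0],
  [0,0,0],
  [0,0,0],
  [0,0,0],
], yaw=[0.18,0.36,0.54,0.72,0.9,1.05,1.2], fingers=[145,145,145,145,145,145,145])

```text
clock: 6.02
ee_pos: [0.5685, -0.2022, 0.2813]
ee_rot: [0.45, -0.506, -0.516, 0.525]
force: [-0.5, -0.2, 0.6]
opening: 0.0401
```

```bash
python3 - <<'E'
from h import *
s,Rm=pose(); print(s['ee_pos'],s['joints'],Rm.round(3))
E
```

```text
[ 0.56854717 -0.20220212  0.2812866 ] [-0.40371783  0.05981578  1.48637852 -0.03854505  1.52429289  2.65296117] [[-0.084  0.05  -0.995]
 [ 0.994 -0.063 -0.087]
 [-0.067 -0.997 -0.045]]
```

```bash
python3 - <<'E'
from h import *
s,Rm=pose(); print(tool(np.array([.47,.34,.29])*1000-s['ee_pos']*1000))
E
```

```text
[546.7 -48.   50.7]
```

Call:
step_arm([
  [40,-4,4],
  [95,-8,9],
  [150,-13,14],
  [205,-18,19],
  [260,-23,24],
  [315,-28,29],
  [370,-33,34],
  [425,-38,39],
  [480,-43,44],
  [530,-47,49],
  [547,-48,51],
  [547,-48,51],
], yaw=[-0.15,-0.3,-0.45,-0.6,-0.75,-0.85,-0.95,-1.0,-1.05,-1.1,-0.97,-0.83], fingers=[145,145,145,145,145,145,145,145,145,145,145,145])

```text
clock: 7.52
ee_pos: [0.4869, 0.3086, 0.2907]
ee_rot: [0.189, -0.217, -0.671, 0.684]
force: [0.0, -0.6, 1.0]
opening: 0.0402
```

```bash
python3 - <<'E'
from h import *
s,Rm=pose(); print(s['ee_pos'],s['joints'],Rm.round(3))
E
```

```text
[0.48693108 0.30855417 0.29067404] [ 0.5010091   0.0402607   1.48814884 -0.0403278   1.59942564  2.65299008] [[-0.834  0.031 -0.55 ]
 [ 0.55  -0.029 -0.835]
 [-0.042 -0.999  0.007]]
```

```bash
cat >> h.py <<'E'
H=0.0704; O=np.array([557.8,124.5]); U=np.array([-np.sin(H),np.cos(H)]); RT=np.array([np.cos(H),np.sin(H)])
def st(p): # world m -> station mm (x, y-left, z)
    v=np.array(p[:2])*1000-O; return np.array([v@U,-v@RT,p[2]*1000]).round(2)
def goto(x,y,z): # station mm target of TCP -> tool shift
    w=np.r_[O+x*U-y*RT,z]; s=bot.get_state(); return tool(w-s['ee_pos']*1000)
def rep():
    s,Rm=pose(); f=s['force']; print('t',round(s['clock'],2),'st',st(s['ee_pos']),'F(st)',(f[:2]@U).round(2),(-f[:2]@RT).round(2),f[2].round(2),'yawerr',round(float((yawto(H)+2*np.pi)%(2*np.pi)-np.pi),4),'tooly',Rm[:,1].round(3))
E
python3 - <<'E'
from h import *
rep(); print(goto(-285,0,110), goto(-285,0,28))
E
```

```text
t 7.53 st [188.58  57.75 290.67] F(st) -0.64 0.03 1.0 yawerr -2.2234 tooly [ 0.031 -0.029 -0.999]
[-325.7  196.8  339.8] [-322.2  278.8  339.2]
```

Call:
step_arm([
  [-15,0,16],
  [-45,0,47],
  [-75,0,78],
  [-107,0,111],
  [-140,0,145],
  [-173,0,180],
  [-207,10,215],
  [-240,30,250],
  [-272,60,283],
  [-300,100,313],
  [-318,140,332],
  [-325,180,340],
], yaw=[-0.18,-0.36,-0.54,-0.72,-0.9,-1.08,-1.26,-1.44,-1.62,-1.8,-1.98,-2.16], fingers=[145,145,145,145,145,145,145,145,145,145,145,145])

```text
clock: 9.02
ee_pos: [0.5764, -0.1609, 0.1252]
ee_rot: [-0.504, 0.503, -0.481, 0.511]
force: [1.3, 0.8, -0.3]
opening: 0.04
```

```bash
python3 - <<'E'
from h import *
rep(); print(goto(-285,0,110), goto(-285,0,30))
E
```

```text
t 9.03 st [-286.      1.55  125.21] F(st) 0.72 -1.39 -0.3 yawerr -0.056 tooly [ 0.031 -0.029 -0.999]
[-1.5 15.2  1. ] [-3.9 95.1 -1.4]
```

Call:
step_arm([
  [-2,30,0],
  [-3,65,-1],
  [-4,92,-1.5],
  [-4,95,-1.5],
], yaw=[-0.03,-0.056,-0.056,-0.056], fingers=[145,145,145,145])

```text
clock: 9.52
ee_pos: [0.5754, -0.1588, 0.0272]
ee_rot: [-0.517, 0.518, -0.468, 0.495]
force: [-1.0, -0.2, 0.4]
opening: 0.0401
```

```bash
python3 - <<'E'
from h import *
rep(); print(goto(-255,0,30)); 
T=wT();np.save('pics/w2T.npy',T); snap('wrist','w2')
E
```

```text
t 9.53 st [-283.87    2.35   27.2 ] F(st) -0.12 1.0 0.39 yawerr 0.0023 tooly [ 0.026 -0.027 -0.999]
[-28.8  -3.6   2.5]
```

View pics/w2.png

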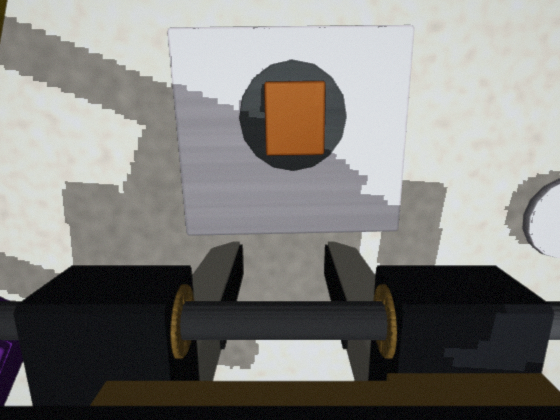

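Call:
step_arm([
  [-4,-2,2.5],
  [-8,-2,2.5],
  [-13,-2,2.5],
  [-18,-2,2.5],
  [-24,-2.5,2.5],
  [-30,-2.5,2.5],
  [-37,-2.5,2.5],
  [-44,-3,2.5],
], yaw=[0,0,0,0,0,0,0,0], fingers=[145,145,145,145,145,145,145,145])

```text
clock: 10.58
ee_pos: [0.5755, -0.1145, 0.0301]
ee_rot: [-0.517, 0.518, -0.468, 0.495]
force: [0.0, -3.0, 1.4]
opening: 0.04
```

```bash
cat >> h.py <<'E'
def carrier(f):
    s=bot.get_state(); T=wT(); im,d=snap('wrist',f); P=cloud('wrist',d,T)
    rep()
    return im,d,P
E
python3 - <<'E'
from h import *
rep(); print(goto(-160,0,30))
T=wT(); snap('wrist','w3'); 
E
```

```text
t 10.57 st [-239.63   -0.81   30.07] F(st) -3.02 0.21 1.41 yawerr 0.0018 tooly [ 0.027 -0.028 -0.999]
[-79.6  -2.3  -0.7]
```

View pics/w3.png

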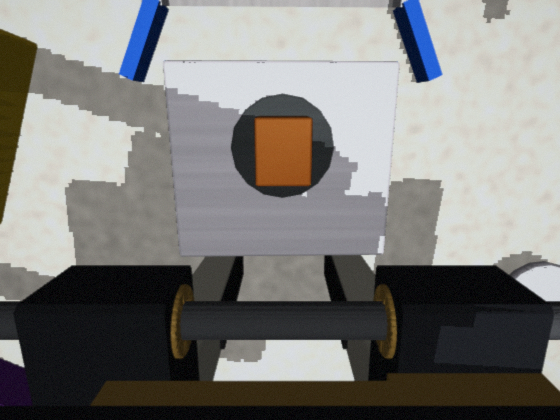

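Call:
step_arm([
  [-7,0,-1],
  [-14,0,-1],
  [-21,0,-1],
  [-28,0,-1],
  [-35,0,-1],
  [-42,0,-1],
  [-49,0,-1],
  [-56,-0.5,-1],
  [-62,-1,-1],
  [-68,-1.5,-1],
  [-74,-2,-1],
  [-80,-2,-1],
], yaw=[0,0,0,0,0,0,0,0,0,0,0,0], fingers=[145,145,145,145,145,145,145,145,145,145,145,145])

```text
clock: 12.12
ee_pos: [0.5679, -0.0331, 0.0291]
ee_rot: [-0.517, 0.518, -0.468, 0.495]
force: [0.7, -3.6, -1.4]
opening: 0.0401
```

```bash
python3 - <<'E'
from h import *
rep(); print(goto(-140,0,31),goto(-55,0,55))
T=wT(); snap('wrist','w4'); 
E
```

```text
t 12.12 st [-157.94    0.97   29.06] F(st) -3.59 -0.49 -1.36 yawerr 0.0022 tooly [ 0.026 -0.027 -0.999]
[-17.9  -2.4   1.1] [-102.2  -28.8    1.8]
```

View pics/w4.png

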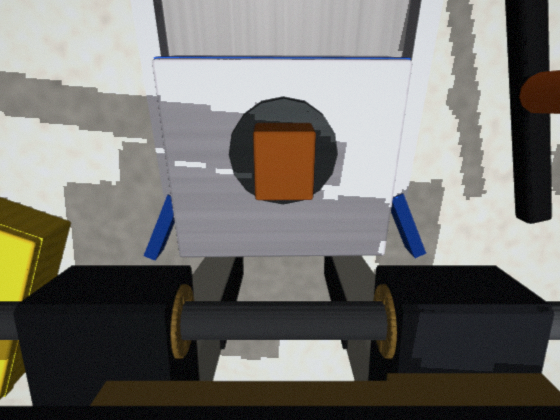

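The carrier is on the ramp, square and centred between the rails (front edge spans columns 153–411). Continuing up.

Call:
step_arm([
  [-7,-1,0.5],
  [-14,-2,1],
  [-21,-3.5,1],
  [-28,-5.5,1.2],
  [-35,-7.5,1.3],
  [-42,-9.5,1.4],
  [-49,-11.5,1.5],
  [-56,-14,1.5],
  [-62,-16,1.6],
  [-68,-18,1.6],
  [-74,-20,1.7],
  [-80,-22,1.7],
], yaw=[0,0,0,0,0,0,0,0,0,0,0,0], fingers=[145,145,145,145,145,145,145,145,145,145,145,145])

```text
clock: 13.68
ee_pos: [0.5635, 0.0483, 0.0492]
ee_rot: [-0.517, 0.518, -0.468, 0.495]
force: [0.1, -3.3, -0.1]
opening: 0.04
```

```bash
python3 - <<'E'
from h import *
rep(); print(goto(-55,0,56),goto(-10,0,56))
T=wT(); snap('wrist','w5'); 
E
```

```text
t 13.68 st [-76.43  -0.29  49.19] F(st) -3.33 0.15 -0.05 yawerr 0.0024 tooly [ 0.026 -0.026 -0.999]
[-21.2  -7.4  -0.1] [-66.2  -8.7   0. ]
```

View pics/w5.png

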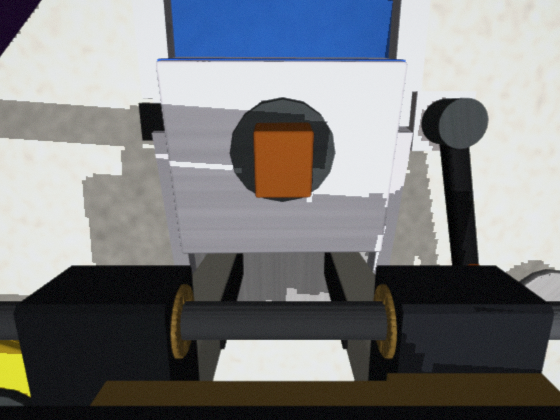

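Call:
step_arm([
  [-4,-2.5,0],
  [-9,-4.5,0],
  [-14,-6.5,0],
  [-19,-7.5,0],
  [-24,-7.5,0],
  [-29,-7.5,0],
  [-34,-8,0],
  [-39,-8,0],
  [-44,-8,0],
  [-49,-8,0],
  [-54,-8,0],
  [-59,-8,0],
], yaw=[0,0,0,0,0,0,0,0,0,0,0,0], fingers=[145,145,145,145,145,145,145,145,145,145,145,145])

```text
clock: 15.22
ee_pos: [0.5589, 0.1084, 0.0557]
ee_rot: [-0.517, 0.518, -0.468, 0.494]
force: [-0.2, -2.5, -1.4]
opening: 0.0399
```

```bash
python3 - <<'E'
from h import *
rep(); print(goto(0,0,56),goto(-8,0,50))
T=wT(); snap('wrist','w6'); snap('scene','s6')
E
```

```text
t 15.22 st [-1.615e+01  2.000e-02  5.569e+01] F(st) -2.45 0.4 -1.45 yawerr 0.0026 tooly [ 0.026 -0.026 -0.999]
[-16.1  -0.8   0.1] [-8.3  5.5 -0.1]
```

View pics/w6.png

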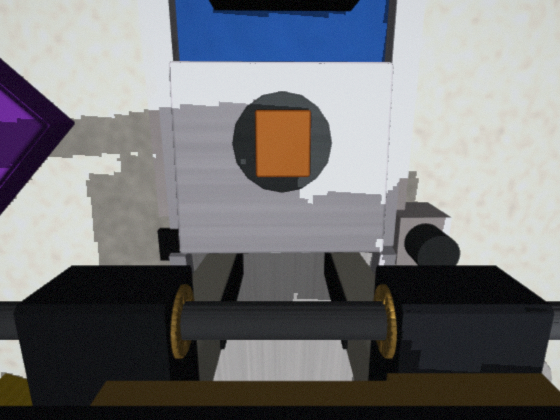

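View pics/s6.png

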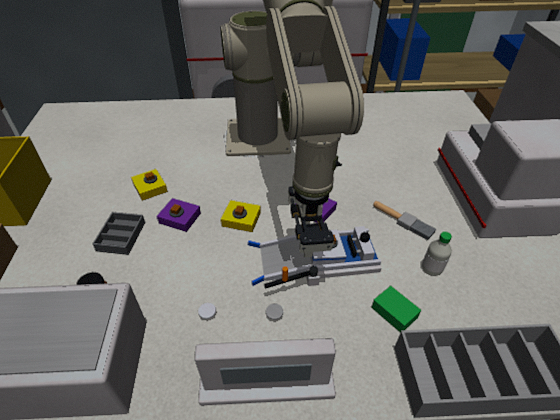

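Call:
step_arm([
  [-2,0,0],
  [-5,0,0],
  [-8,0,0],
  [-11,0,0],
  [-14,0,0],
  [-14,0,0],
  [-8,0,0],
  [-8,5,0],
  [-9,5,0],
  [-11,5,0],
  [-13,5,0],
  [-14,5,0],
], yaw=[0,0,0,0,0,0,0,0,0,0,0,0], fingers=[145,145,145,145,145,145,145,145,145,145,145,145])

```text
clock: 16.82
ee_pos: [0.5581, 0.1229, 0.0505]
ee_rot: [-0.518, 0.518, -0.468, 0.494]
force: [-0.2, 0.1, 0.7]
opening: 0.0401
```

```bash
python3 - <<'E'
from h import *
rep(); rep(); print(goto(0,0,50))
T=wT(); im,d=snap('wrist','w7'); P=cloud('wrist',d,T)
q=P[(P[...,2]>.043)&(P[...,2]<.052)&(d>0)&(P[...,0]>.49)&(P[...,0]<.62)&(P[...,1]<.215)&(P[...,1]>.11)]
v=q[:,:2]*1000-O; print('carrier st x', np.percentile(v@U,[1,99]),'y',np.percentile(-v@RT,[1,99]),'z',np.median(q[:,2]))
E
```

```text
t 16.82 st [-1.61 -0.23 50.54] F(st) 0.08 0.15 0.7 yawerr 0.0033 tooly [ 0.027 -0.025 -0.999]
t 16.82 st [-1.61 -0.23 50.54] F(st) 0.08 0.15 0.7 yawerr 0.0033 tooly [ 0.027 -0.025 -0.999]
[-1.6  0.5 -0.2]
carrier st x [ 7.60505159 87.17309689] y [-42.74322024  44.96136176] z 0.048446058148975665
```

View pics/w7.png

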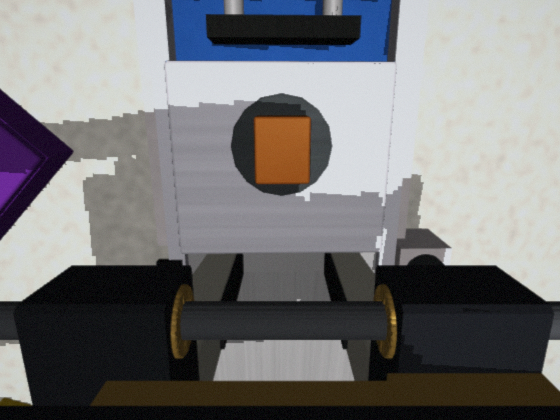

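Call:
step_arm([
  [-1,0,0],
  [-2,0,0],
  [-3,0,0],
  [-4,0,0],
], yaw=[0,0,0,0], fingers=[145,145,145,145])

```text
clock: 17.38
ee_pos: [0.558, 0.1268, 0.0506]
ee_rot: [-0.518, 0.518, -0.468, 0.494]
force: [-1.0, -2.6, 0.8]
opening: 0.0401
```

Call:
step_arm([
  [-1,0,0],
  [-2,0,0],
], yaw=[0,0], fingers=[145,145])

```text
clock: 17.62
ee_pos: [0.5579, 0.1288, 0.0506]
ee_rot: [-0.518, 0.518, -0.468, 0.494]
force: [-0.2, -2.8, 1.3]
opening: 0.0401
```

Call:
step_arm([
  [-1,0,0],
], yaw=[0], fingers=[145])

```text
clock: 17.75
ee_pos: [0.5578, 0.1299, 0.0505]
ee_rot: [-0.518, 0.518, -0.468, 0.494]
force: [0.2, -3.4, 0.6]
opening: 0.04
```

Call:
step_arm([
  [-1,0,0],
], yaw=[0], fingers=[145])

```text
clock: 17.88
ee_pos: [0.5578, 0.131, 0.0505]
ee_rot: [-0.518, 0.518, -0.468, 0.494]
force: [0.2, -3.4, 1.2]
opening: 0.0399
```

Call:
step_arm([
  [-1,0,0],
], yaw=[0], fingers=[145])

```text
clock: 18.0
ee_pos: [0.5577, 0.132, 0.0506]
ee_rot: [-0.518, 0.518, -0.468, 0.494]
force: [-0.1, -3.4, 1.3]
opening: 0.04
```

Call:
step_arm([
  [-0.5,0,0],
], yaw=[0], fingers=[145])

```text
clock: 18.12
ee_pos: [0.5577, 0.1326, 0.0505]
ee_rot: [-0.518, 0.518, -0.468, 0.494]
force: [0.3, -4.3, 2.4]
opening: 0.0401
```

Call:
step_arm([
  [-0.5,0,0],
], yaw=[0], fingers=[145])

```text
clock: 18.25
ee_pos: [0.5577, 0.1328, 0.0505]
ee_rot: [-0.518, 0.518, -0.468, 0.495]
force: [0.7, -4.9, 1.9]
opening: 0.04
```

Call:
step_arm([
  [-0.5,0,0],
], yaw=[0], fingers=[145])

```text
clock: 18.38
ee_pos: [0.5576, 0.1329, 0.0505]
ee_rot: [-0.518, 0.518, -0.468, 0.495]
force: [-0.0, -6.5, 2.4]
opening: 0.0401
```

Call:
step_arm([
  [-1,0,0],
], yaw=[0], fingers=[145])

```text
clock: 18.5
ee_pos: [0.5576, 0.1333, 0.0505]
ee_rot: [-0.517, 0.518, -0.468, 0.495]
force: [-0.4, -7.3, 1.8]
opening: 0.0403
```

Call:
step_arm([
  [-1,0,0],
], yaw=[0], fingers=[145])

```text
clock: 18.62
ee_pos: [0.5576, 0.1335, 0.0506]
ee_rot: [-0.517, 0.519, -0.467, 0.495]
force: [1.1, -7.8, 1.9]
opening: 0.04
```

Call:
step_arm([
  [-2,0,0],
], yaw=[0], fingers=[145])

```text
clock: 18.75
ee_pos: [0.5576, 0.1342, 0.0506]
ee_rot: [-0.516, 0.519, -0.467, 0.496]
force: [0.2, -11.8, 3.5]
opening: 0.0401
```

Call:
step_arm([
  [-2,0,0],
], yaw=[0], fingers=[145])

```text
clock: 18.88
ee_pos: [0.5575, 0.1346, 0.0506]
ee_rot: [-0.515, 0.52, -0.466, 0.497]
force: [0.3, -12.4, 2.8]
opening: 0.0401
```

Call:
step_arm([
  [-1.7,0,0],
  [-1.7,0,0],
], yaw=[0,0], fingers=[145,145])

```text
clock: 19.12
ee_pos: [0.5575, 0.1346, 0.0506]
ee_rot: [-0.515, 0.521, -0.466, 0.497]
force: [-0.6, -12.0, 3.7]
opening: 0.04
```

```bash
python3 - <<'E'
from h import *
rep()
E
```

```text
t 19.12 st [10.08 -0.45 50.63] F(st) -11.95 1.44 3.7 yawerr 0.0023 tooly [ 0.027 -0.036 -0.999]
```

Call:
step_arm([
  [-1.9,0,0],
  [-1.9,0,0],
  [-1.9,0,0],
  [-1.9,0,0],
  [-1.9,0,0],
], yaw=[0,0,0,0,0], fingers=[145,145,145,145,145])

```text
clock: 19.75
ee_pos: [0.5575, 0.1347, 0.0507]
ee_rot: [-0.514, 0.521, -0.465, 0.498]
force: [-1.6, -12.3, 3.4]
opening: 0.0402
```

Call:
step_arm([
  [-1.7,0,0],
  [-1.7,0,0],
  [-1.7,0,0],
  [-1.7,0,0],
], yaw=[0,0,0,0], fingers=[145,145,145,145])

```text
clock: 20.25
ee_pos: [0.5575, 0.1347, 0.0507]
ee_rot: [-0.513, 0.522, -0.465, 0.498]
force: [-0.5, -11.4, 2.1]
opening: 0.0398
```

Call:
step_arm([
  [0,0,0],
  [2,0,0],
  [5,0,0],
  [12,0,0],
  [25,0,0],
  [40,-20,0],
  [55,-55,0],
  [60,-80,0],
], yaw=[0,0,0,0,0,0,0,0], fingers=[145,145,145,145,145,145,145,145])

```text
clock: 21.25
ee_pos: [0.5607, 0.0766, 0.1366]
ee_rot: [-0.513, 0.521, -0.464, 0.5]
force: [-0.3, 0.3, 0.2]
opening: 0.0402
```

```bash
python3 - <<'E'
from h import *
rep(); T=wT(); im,d=snap('wrist','w8'); P=cloud('wrist',d,T)
print('post',st([.6505,.0512,.082]),'hinge',st([.631,.1203,.048]),goto(*st([.6505,.0512,0])[:2],130))
q=P[(P[...,2]>.043)&(P[...,2]<.052)&(d>0)&(P[...,0]>.49)&(P[...,0]<.62)&(P[...,1]<.235)&(P[...,1]>.11)]
v=q[:,:2]*1000-O; print('carrier st x', np.percentile(v@U,[1,99]),'y',np.percentile(-v@RT,[1,99]),'z',np.median(q[:,2]))
E
```

```text
t 21.25 st [-48.02   0.5  136.57] F(st) 0.34 0.26 0.23 yawerr 0.0004 tooly [ 0.029 -0.042 -0.999]
post [-79.64 -87.31  82.  ] hinge [ -9.34 -72.72  48.  ] [31.  14.4 85.5]
carrier st x [17.88586993 80.88864134] y [-43.22236127  44.88104095] z 0.04849334710196372
```

View pics/w8.png

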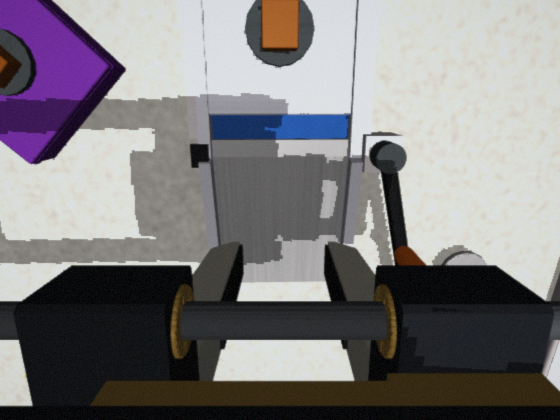

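Call:
step_arm([
  [8,0,22],
  [18,0,45],
  [26,0,67],
  [31,5,85.5],
  [31,5,85.5],
  [31,5,85.5],
], yaw=[0,0,0,0,0,0], fingers=[90,90,90,90,90,90])

```text
clock: 22.05
ee_pos: [0.6497, 0.0513, 0.1397]
ee_rot: [-0.514, 0.519, -0.463, 0.501]
force: [0.5, 0.2, 0.0]
opening: 0.0598
```

```bash
python3 - <<'E'
from h import *
rep(); T=wT(); im,d=snap('wrist','w9'); P=cloud('wrist',d,T)
print(goto(-79.6,-87.3,66),bot.get_state()['opening'])
E
```

```text
t 22.05 st [-79.51 -86.5  139.71] F(st) 0.11 -0.56 0.02 yawerr 0.0002 tooly [ 0.034 -0.041 -0.999]
[-2.9 73.7 -1.4] 0.06023749817628971
```

View pics/w9.png

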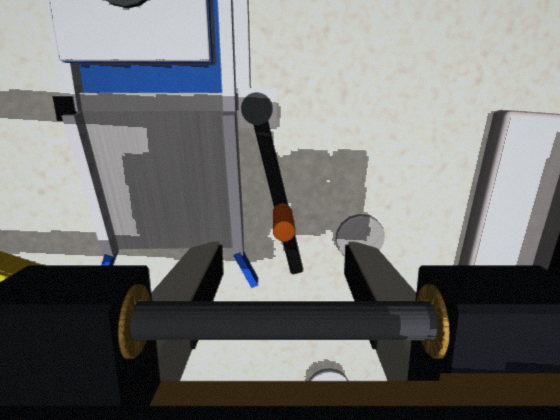

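Call:
step_arm([
  [-1,25,0],
  [-2,50,-1],
  [-3,72,-1.4],
  [-3,72,-1.4],
], yaw=[0,0,0,0], fingers=[90,90,90,90])

```text
clock: 22.6
ee_pos: [0.6484, 0.0515, 0.0653]
ee_rot: [-0.514, 0.521, -0.464, 0.5]
force: [-0.4, 0.5, -0.1]
opening: 0.0603
```

Call:
step_arm([
  [0,0,0],
  [0,0,0],
  [0,0,0],
  [0,0,0],
  [0,0,0],
], yaw=[0,0,0,0,0], fingers=[255,255,255,255,255], squeeze=6)

```text
clock: 23.22
ee_pos: [0.6488, 0.0514, 0.0657]
ee_rot: [-0.514, 0.52, -0.464, 0.5]
force: [2.0, -0.7, -0.3]
opening: 0.015
```

```bash
python3 - <<'E'
from h import *
rep(); T=wT(); im,d=snap('wrist','w10'); print(bot.get_state()['opening'])
s=bot.get_state()
for th in (-.1,.1,.3,.5,.7,.9,1.1,1.3,1.45,1.57,1.6):
    print(th,goto(-10-72*np.cos(th)+0.0,-72+72*np.sin(th),66))
E
```

```text
t 23.23 st [-79.34 -85.64  65.65] F(st) -0.8 -1.95 -0.26 yawerr 0.0006 tooly [ 0.031 -0.042 -0.999]
0.014511654335307034
-0.1 [ 2.3 -0.4 -6.5]
0.1 [  2.3  -0.8 -20.8]
0.3 [ -0.6  -1.3 -34.9]
0.5 [ -6.1  -2.  -48.1]
0.7 [-14.2  -2.6 -60. ]
0.9 [-24.5  -3.4 -70. ]
1.1 [-36.6  -4.1 -77.8]
1.3 [-50.   -4.8 -83. ]
1.45 [-60.6  -5.3 -85. ]
1.57 [-69.2  -5.7 -85.6]
1.6 [-71.3  -5.8 -85.5]
```

View pics/w10.png

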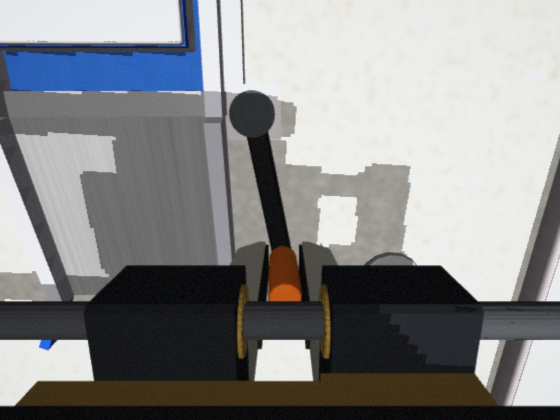

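Call:
step_arm([
  [1.5,0,-5],
  [2.2,-0.5,-13],
  [2.2,-0.8,-21],
  [1,-1,-29],
  [-2,-1.5,-38],
  [-6,-2,-48],
  [-12,-2.5,-57],
  [-19,-3,-65],
  [-28,-3.5,-73],
  [-38,-4.2,-78.5],
  [-49,-4.8,-82.7],
  [-58,-5.2,-84.6],
], yaw=[0,0,0,0,0,0,0,0,0,0,0,0], fingers=[255,255,255,255,255,255,255,255,255,255,255,255])

```text
clock: 24.78
ee_pos: [0.5602, 0.1042, 0.0662]
ee_rot: [-0.514, 0.52, -0.464, 0.5]
force: [4.1, -1.0, -0.6]
opening: 0.0144
```

```bash
python3 - <<'E'
from h import *
rep(); T=wT(); im,d=snap('wrist','w11'); print(bot.get_state()['opening'])
for th in (1.5,1.57,1.6):
    print(th,goto(-10-72*np.cos(th)+0.0,-72+72*np.sin(th),66))
E
```

```text
t 24.77 st [-20.43  -1.    66.23] F(st) -1.31 -4.0 -0.58 yawerr 0.001 tooly [ 0.031 -0.042 -0.999]
0.01415084360453475
1.5 [-4.4  0.  -0.7]
1.57 [-9.4 -0.2 -0.9]
1.6 [-11.6  -0.3  -0.9]
```

View pics/w11.png

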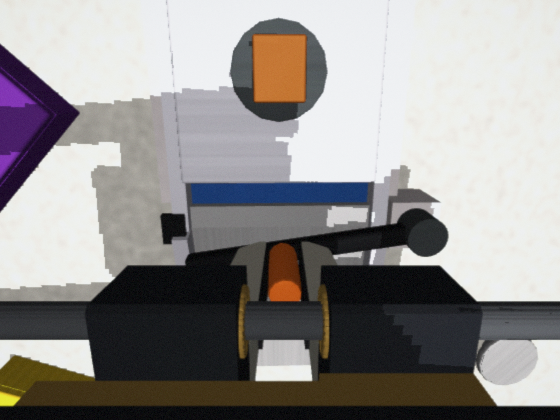

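Call:
step_arm([
  [-3,0,0],
  [-6,0,0],
  [-9,0,0],
  [-10,0,0],
], yaw=[0,0,0,0], fingers=[255,255,255,255])

```text
clock: 25.32
ee_pos: [0.5588, 0.115, 0.0659]
ee_rot: [-0.514, 0.521, -0.464, 0.499]
force: [-4.1, -1.3, 7.5]
opening: 0.014
```

Call:
step_arm([
  [-1,0,0],
  [-2,0,0],
], yaw=[0,0], fingers=[255,255])

```text
clock: 25.58
ee_pos: [0.5587, 0.116, 0.0659]
ee_rot: [-0.513, 0.521, -0.464, 0.5]
force: [-0.8, -7.1, 3.1]
opening: 0.0145
```

```bash
python3 - <<'E'
from h import *
rep()
E
```

```text
t 25.57 st [-8.5  -0.33 65.86] F(st) -6.99 1.27 3.09 yawerr 0.0008 tooly [ 0.029 -0.043 -0.999]
```

Call:
step_arm([
  [-2,0,0],
  [-2.5,0,0],
], yaw=[0,0], fingers=[255,255])

```text
clock: 25.82
ee_pos: [0.5586, 0.1174, 0.0657]
ee_rot: [-0.513, 0.522, -0.464, 0.5]
force: [0.1, -7.0, 2.1]
opening: 0.0143
```

```bash
python3 - <<'E'
from h import *
rep(); snap('wrist','w12')
E
```

```text
t 25.82 st [-7.17 -0.34 65.67] F(st) -6.94 0.36 2.11 yawerr 0.0003 tooly [ 0.029 -0.044 -0.999]
```

View pics/w12.png

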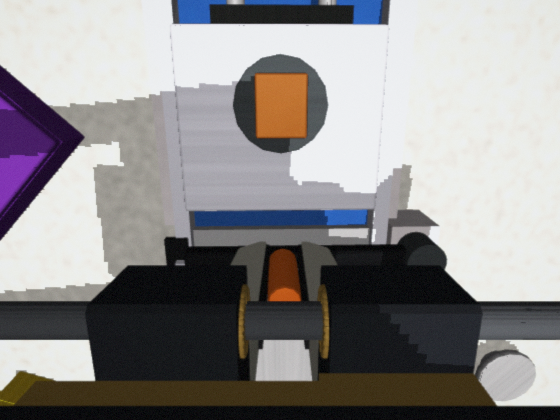

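Call:
step_arm([
  [0,0,0],
  [0,0,0],
  [0,0,0],
  [0,-30,0],
  [0,-80,0],
  [0,-130,0],
], yaw=[0,0,0,0,0,0], fingers=[120,110,110,110,110,110])

```text
clock: 26.62
ee_pos: [0.5543, 0.1234, 0.1965]
ee_rot: [-0.512, 0.522, -0.464, 0.5]
force: [1.7, -0.2, -0.0]
opening: 0.0528
```

```bash
python3 - <<'E'
from h import *
rep(); T=wT(); im,d=snap('wrist','w13'); P=cloud('wrist',d,T); print(goto(-120,0,230))
z=P[...,2]; hsv=cv2.cvtColor(im,cv2.COLOR_RGB2HSV); print(bot.get_state()['opening'])
x,y=P[...,0]*1000-O[0],P[...,1]*1000-O[1]; X=x*U[0]+y*U[1]; Y=-(x*RT[0]+y*RT[1])
m=(d>0)&(z>.038)&(z<.047)&(hsv[...,2]<70)&(abs(Y)<60)&(abs(X+10)<40); 
for a in (-50,-30,-10,10,20,30,40,48): 
    k=m&(abs(Y-a)<4)
    if k.any(): print(a,X[k].min().round(1),X[k].max().round(1),k.sum())
q=(d>0)&(z>.044)&(z<.052)&(X>5)&(X<110)&(abs(Y)<50); print('carrier',np.percentile(X[q],[1,99]))
E
```

```text
t 26.62 st [ -0.86   3.54 196.45] F(st) -0.34 -1.65 -0.01 yawerr 0.0005 tooly [ 0.028 -0.044 -0.999]
[120.7 -19.4   0.8]
0.052811037957043845
-50 -15.2 -5.1 112
-30 -15.0 -5.1 110
-10 -14.7 -4.9 99
10 -14.5 -5.1 101
20 -14.5 -5.1 107
30 -14.3 -5.2 116
40 -15.8 -5.1 110
48 -15.5 -5.1 79
carrier [18.43766668 97.35959696]
```

View pics/w13.png

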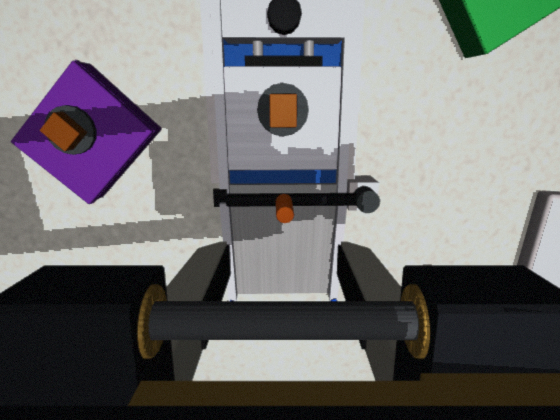

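Call:
step_arm([
  [20,-20,0],
  [50,-50,0],
  [50,-60,0],
  [50,-60,0],
  [50,-60,0],
], yaw=[0,0,0,0,0], fingers=[110,110,110,110,110])

```text
clock: 27.3
ee_pos: [0.5582, 0.0777, 0.2655]
ee_rot: [-0.515, 0.519, -0.462, 0.501]
force: [-0.8, 0.4, 0.6]
opening: 0.0529
```

```bash
python3 - <<'E'
from h import *
rep(); snap('scene','s14'); a=cv2.imread('pics/s14.png'); b=cv2.imread('pics/scene0.png')
cv2.imwrite('pics/s14c.png',cv2.resize(a[140:340,60:460],(800,400)))
E
```

```text
t 27.3 st [-46.69   2.84 265.5 ] F(st) 0.48 0.8 0.64 yawerr 0.0015 tooly [ 0.036 -0.042 -0.998]
```

View pics/s14c.png

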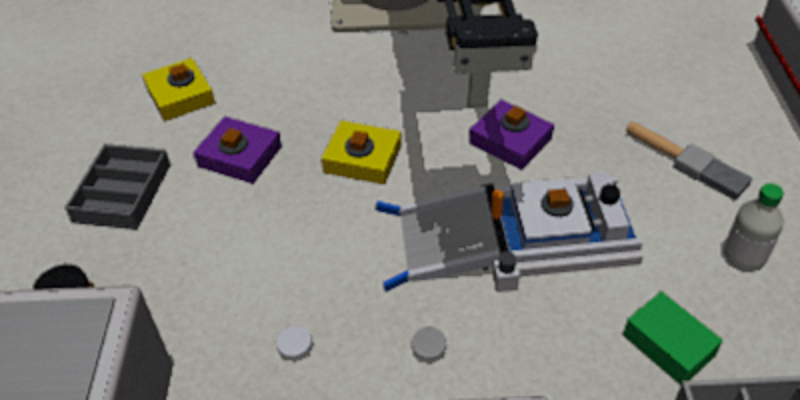

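The carrier is in the pocket at about (555,205), the gate lies across the lip at about (500,225), and the bystanders look unmoved. The arm is clear, so I'm handing in.

```bash
python3 -c "
from h import *
workorder.sign_off()"
```

```text
the job is handed in; nothing more can be done
```

I pushed the carrier up the ramp and over the lip into the pocket, pressed it against the spring stop, then swung the gate shut by its post and let go. I handed the job in at 27.3 s.

- **Stop force:** I held the press for about 1.4 s. The wrist read 11.4–12.4 N. Subtracting about 3 N of sliding friction leaves roughly 9 N at the stop, which fits the 2.4–2.5 mm I measured the buffer yielding. Both figures are estimates, as nothing measures the stop itself.
- **Carrier:** It rests in the pocket with its top at 48 mm. It spans 18 to 97 mm beyond the lip's inner edge.
- **Gate:** I pressed it to about 7 N against its limit. After release, the depth picture shows the arm straight across the lip at x = -10 mm along its length, which is fully shut.
- **Specimen and other things:** The specimen looks untouched and the other things look unmoved in the last scene picture. I checked this by eye, not by measurement.
- **What went wrong:** My first turn ran the last joint to its limit and tilted the tool by about 6°. I turned it back to about 2.3° before touching anything. It crept up to about 2.9° by the end, with no visible effect.

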